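# Seat the sample rack on its drive and lower the electrode

## Task

The sample changer is being set up dry with an empty beaker, but its round rack was put on askew and rides up on the drive pins. Turn the rack round on its shaft until it drops fully home, which happens only with the red cup holder under the electrode, and then push the electrode head all the way down into the beaker standing in the red holder. The electrode is glass: do not let it knock the rack or the beaker, keep the beaker in its holder, and leave the bottles and the spare beaker on the bench where they stand.

Things in the scene. Friction and masses are not known exactly. Their poses are not given: they have to be found in the camera images.
- changer: Housing of the sample changer, a white box fixed on the bench: 300 long (x from -115 to +185 mm), 240 wide, flat top 60 mm above the bench. Origin on the bench right under the vertical drive shaft; x axis points from the shaft towards the tower, z up. The electrode hangs over the point x = 75 mm, y = 0.
- drive_seat (a point): Centre of the drive flange's top, on the shaft axis, 66 mm above the bench: where the rack's underside rests when home. The plain shaft (12 mm thick) rises 55 mm from it. Three upright pins, 8 mm high, stand on the flange at three different radii, so the rack fits one way round only. The motor holds the flange at home like a spring of 8 N m per rad; it yields up to 0.2 rad.
- tower_top (a point): Top of the tower, a fixed steel rod 16 mm thick, 158 mm from the shaft; 334 mm above the bench.
- rack: Loose grey rack, about 0.45 kg, 218 mm across, five cup holders round a hub. Origin on its axis at the underside; x axis points to the red holder, z up. At the start it sits on the pins, origin 74 mm above the bench, turned at least 0.5 rad from home either way. Once its x axis is within 0.05 rad of the changer's it drops 8 mm, origin at 66 mm. It turns easily: under 3 N at the holders.
- red_holder (a point): Centre of the floor of the red cup holder. All five holders are round open collars, 54 mm inside, 62 mm outside, centres 75 mm from the rack's axis and 72 degrees apart, floor 15 mm and rim 50 mm above the rack's underside. Only the red one holds a beaker; the four grey ones are empty and a closed pair of fingers fits in.
- hub_top (a point): Top of the rack's white hub, a tube 28 mm thick on the rack's axis, 65 mm above the rack's underside and 50 mm above the holder floors; 30 mm free between hub and holders, with low ribs (45 mm above the underside) running out to each holder.
- beaker: Empty glass beaker standing loose in the red holder: 50 mm outside, 45 mm inside diameter, 70 mm high, inner floor 4 mm above its underside. Origin at the centre of its underside, z up.
- head (a joint): Height of the electrode head on the tower rod, m pushed down from the top: 0 = fully up, 0.080 = on its lower stop. A friction clamp holds it wherever it is left; pushing it down takes about 3 to 6 N. Starts at 0 to 0.008.
- head_top (a point): Centre of the flat round top (48 mm across) of the blue electrode holder, the place to push down: 75 mm from the shaft, 299 mm above the bench when fully up. A grey arm 22 mm wide, no higher than this top, runs from it to a black clamp block (36 x 40 mm, its top 8 mm higher than this one) round the tower rod, 83 mm away.
- electrode_tip (a point): Lower end of the glass electrode (12 mm thick; a white dosing tip 5 mm thick hangs 12 mm beside it), 121 mm below head_top; 178 mm above the bench when fully up, 98 mm when fully down.
- spare_beaker: Bystander on the bench: a glass beaker like the other one, 50 mm across, 70 mm high. Origin at the centre of its underside.
- dispenser: Bystander on the bench: brown glass bottle with a white dispenser on top, 94 mm across, 291 mm high, 0.9 kg. Origin at the centre of its underside.
- wash_bottle: Bystander on the bench: white plastic bottle with a red cap, 60 mm across, 170 mm high. Origin at the centre of its underside.
Not all that is in view belongs to the job. What is shaped like the beaker but orange is not meant.

How it is judged (in metres and radians):
On the way, in this order (a step that is already met when the one before it is completed fails the run):
1. the rack has dropped fully home on its drive, the electrode head still up (z of rack in the frame of changer below 0.0685 m and angle between rack's own z axis and vertical below 0.03 rad and horizontal distance between rack and changer below 0.004 m and value of joint head below 0.02 m), for 0.2 s.
2. the electrode head is all the way down, its tip inside the beaker (value of joint head above 0.075 m and horizontal distance between electrode_tip and beaker below 0.016 m), for 0.2 s.
At the end, for the whole second after the job is handed in: The rack is home on its drive (origin no more than 68.5 mm above the bench, tilted less than 0.03 rad, within 4 mm of the shaft axis), the head is within 5 mm of its lower stop with the electrode tip within 16 mm of the beaker's axis, and the beaker stands upright in the red holder; all at rest (all of step 2 and z of rack in the frame of changer below 0.0685 m and angle between rack's own z axis and vertical below 0.03 rad and horizontal distance between rack and changer below 0.004 m and z of beaker in the frame of rack below 0.019 m and angle between beaker's own z axis and vertical below 0.1 rad and linear speed of each of rack, beaker below 0.01 m/s); the robot touches nothing.
It fails at once if the electrode knocked the rack (contact force between head and rack above 2 N).
It fails at once if the electrode knocked the beaker (contact force between head and beaker above 2 N).
It fails at once if the beaker left its holder (horizontal distance between beaker and rack above 0.09 m or z of beaker in the frame of rack above 0.03 m or angle between beaker's own z axis and vertical above 0.4 rad).
It fails at once if a bystander was moved or knocked over (distance of any of spare_beaker, wash_bottle, dispenser from where it was at the start of the episode above 0.02 m).
It also fails if it takes over 51 s, if anything falls off the work surface, if the arm or the gripper's body presses on something with over 40 N, if the wrist force passes 120 N, or if a joint passes its speed limit or range.

## Robot

A 6-joint arm with a two-finger parallel gripper is mounted at the origin on the work surface. World frame = base frame: x ahead of the robot, y to its left, z up, the work surface at z = 0. Lengths are in mm, angles in rad, forces in N, time in s.
With the tool pointing down it reaches from about 400 to 925 mm from the base axis. Payload 12.5 kg.
Tool frame: the origin (TCP) lies on the mounting face of the last link; the fingertips stand 190 mm ahead of it and the grasp point (between the pads) lies 171 mm ahead of it; x points along the fingers, y is the direction in which the jaws open and shut, and the axes are right-handed (so a half turn about x gives the same grasp; the last joint's range is limited). The gripper opens to 95 mm and grips with 3 to 60 N. Pads are 20 mm wide; open, the fingers measure 119 mm over their backs; the gripper's body (75 mm by 180 mm) begins 59 mm behind the grasp point.
Start: joints at [1.179, 0.491, 1.559, -0, 1.092, -0.106], TCP at [176.179, 599.655, 404.761] pointing down, gripper open.
Joint ranges: [-3.1, 3.1], [-0.84, 2.19], [0.05, 2.79], [-1.13, 4.28], [0.06, 2.93], [-2.69, 2.69]. Speed limits (rad/s): [2.22, 2.22, 2.79, 3.14, 3.14, 3.14].

## Interface

Orientations are given as [roll, pitch, yaw] about the fixed x, y, z axes, in that order (R = Rz(yaw) Ry(pitch) Rx(roll)).
In Python, from cell import env, eyes gives the robot as it stands. The module is installed in compiled form; this text tells all that it offers.
- The arm moves only by the tool jog_arm, never from a script. Its argument "deltas" is one flat list of numbers, 7 for each row, row after row: the shift along the tool's x, y, z in mm, then the turn, a rotation vector about the tool's x, y, z in rad, then the opening, from 0 (shut) to 1 (fully open). A call has 1 to 10 rows; each row shifts and turns the pose as measured when the row begins, along the tool's axes as they then stand; what a row does not reach is not made up. A row lasts 1/8 s, in which the tool goes at most 62.5 mm and 10.7 degrees, less where a joint would pass 70% of its speed; a pose out of reach is approached as far as the arm can. A call is refused whole if a number of a shift passes 62.5 or a number of a turn 0.188, either way. A call with a gripper value outside its range is refused whole. The fingers move at their own pace and stop on an object; the grip force is fixed at half the most. Time passes only in rows, so rows that do not move let the fingers close. It gives the time, the measured TCP pose, the force and the opening at its end, in the units of the state.
- env.state(): the state, without advancing time (a new reading comes with each control period).
- eyes.read_camera(name): name is "side" or "top"; returns a dict with "image" (420x560x3 uint8, red, green, blue), "fovy" (degrees; the focal length in pixels is half the picture's height over the tangent of half this angle, whatever the lens; pixels are square), "cx", "cy" (the principal point, pixels), "world_from_camera" (4x4, takes a point from camera to world coordinates). Camera axes: x right, y up, looking along -z (the intrinsics and any distortion apply to the point x, -y, -z); pixel columns grow to the right and rows downward; lengths in mm; the calibration is good to about 2 mm. A picture is of the moment at which its call begins. There is no depth.
- env.job_done(): hands the job in, once; it reports no verdict.
The state is a dict: "t": time; "joints": joint angles; "qvel": joint speeds; "tau": joint torques, N m; "eef_pos": TCP position; "tcp_rot": TCP orientation; "ft_force": force on the tool from outside, world axes, zero at the start; "moment": the same for the moment, N m; "opening": opening from 0.0 (shut) to 1.0 (fully open).
Only numpy, scipy, OpenCV 4.12 (cv2) and the standard library are available. Lean on these libraries where they do the work, as an engineer would, in place of code of your own. Each camera call takes 0.05 s, during which the arm holds its last target.

## Working session

There is one attempt and no reset: what is moved stays moved. The work goes in short steps, Python scripts to look and compute and a tool call to move; the robot and the scene stay as the last step left them, time stands still between calls to the robot, and variables do not carry over. Pictures are saved under pics/ and viewed, and the job is handed in when it is done.

Besides the shell and the picture viewer there is one more tool, called after ">>>" as name(argument=value, ...), one argument or row to a line, values as JSON. jog_arm: Moves the arm, as the interface text tells. Its arguments: {"type":"object","properties":{"deltas":{"type":"array","items":{"type":"number"}}},"required":["deltas"]}

```bash
mkdir -p pics; ls
python3 - <<'E'
from cell import env, eyes
import cv2, numpy as np, pickle
d={}
for n in ["side","top"]:
    c=eyes.read_camera(n); d[n]=c
    cv2.imwrite(f"pics/{n}0.png",cv2.cvtColor(c["image"],cv2.COLOR_RGB2BGR))
    print(n,c["fovy"],c["cx"],c["cy"],[k for k in c]); print(np.round(c["world_from_camera"],3))
pickle.dump(d,open("c0.pkl","wb"))
print(env.state())
E
```

```text
pics
side 44.600736980950565 284.8755184003428 217.79294249572644 ['image', 'fovy', 'cx', 'cy', 'world_from_camera']
[[ 8.850000e-01  3.530000e-01 -3.040000e-01 -1.106200e+01]
 [-4.660000e-01  6.820000e-01 -5.650000e-01 -9.325870e+02]
 [ 8.000000e-03  6.410000e-01  7.670000e-01  1.495245e+03]
 [ 0.000000e+00  0.000000e+00  0.000000e+00  1.000000e+00]]
top 53.72957883517753 280.4490770948409 213.34561272981898 ['image', 'fovy', 'cx', 'cy', 'world_from_camera']
[[ 1.000000e-03  9.980000e-01 -7.000000e-02  4.004670e+02]
 [-1.000000e+00  2.000000e-03  1.000000e-02  7.335000e+00]
 [ 1.000000e-02  7.000000e-02  9.980000e-01  1.458142e+03]
 [ 0.000000e+00  0.000000e+00  0.000000e+00  1.000000e+00]]
{'t': 0.1, 'joints': array([ 1.17940715e+00,  4.91510617e-01,  1.55939168e+00,  4.83903701e-06,
        1.09169724e+00, -1.05601972e-01]), 'qvel': array([-1.22954342e-03, -1.42321172e-03, -1.32652285e-03, -7.52275271e-05,
       -3.13189534e-04,  1.56523799e-03]), 'tau': array([ 2.02697513e-03, -6.13615894e+01, -2.58606774e+01,  6.93452102e-02,
        4.70125722e-02,  6.81243904e-06]), 'eef_pos': array([176.16494008, 599.63289336, 404.21195034]), 'tcp_rot': array([-1.68066087,  1.56978943, -1.96645031]), 'ft_force': array([-0.96194347, -0.11007606, -0.97934156]), 'moment': array([ 0.02122817, -0.03534064, -0.01669158]), 'opening': 0.9965270323294176}
```

View pics/side0.png

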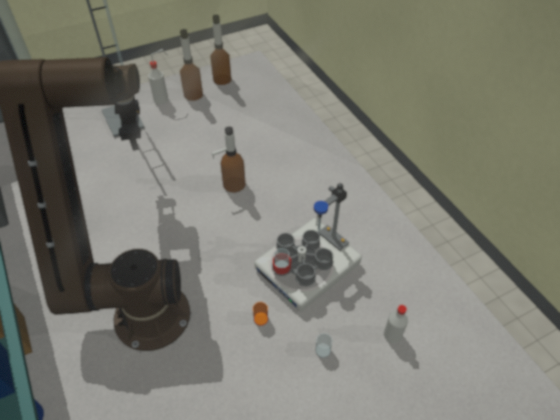

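View pics/top0.png

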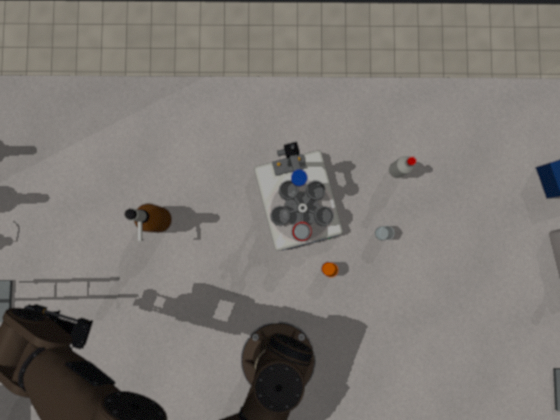

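The side view shows the changer near (308,262), with the blue head at (320,207) and the red holder at (282,263). In the top view the hub is at (302,208), the red holder at (302,231) and the blue top at (299,178). I'll enlarge both.

```bash
cat > h.py <<'E'
import numpy as np, cv2
def K(c):
    f=c["image"].shape[0]/2/np.tan(np.radians(c["fovy"])/2)
    return f
def proj(c,P):
    P=np.atleast_2d(np.asarray(P,float)); T=np.linalg.inv(np.array(c["world_from_camera"]))
    q=P@T[:3,:3].T+T[:3,3]; f=K(c)
    return np.c_[c["cx"]+f*q[:,0]/-q[:,2], c["cy"]-f*q[:,1]/-q[:,2]]
def ray(c,u,v):
    T=np.array(c["world_from_camera"]); f=K(c)
    d=T[:3,:3]@np.array([(u-c["cx"])/f,-(v-c["cy"])/f,-1.]); return T[:3,3],d/np.linalg.norm(d)
def onz(c,u,v,z):
    o,d=ray(c,u,v); return o+d*(z-o[2])/d[2]
def tri(c1,p1,c2,p2):
    o1,d1=ray(c1,*p1);o2,d2=ray(c2,*p2)
    A=np.c_[d1,-d2]; s=np.linalg.lstsq(A,o2-o1,rcond=None)[0]
    a=o1+d1*s[0];b=o2+d2*s[1]; return (a+b)/2,np.linalg.norm(a-b)
def crop(c,x,y,w,h,k,name):
    im=cv2.cvtColor(c["image"],cv2.COLOR_RGB2BGR)[y:y+h,x:x+w]
    cv2.imwrite(name,cv2.resize(im,None,fx=k,fy=k,interpolation=cv2.INTER_CUBIC))
E
python3 - <<'E'
import pickle; from h import *
d=pickle.load(open("c0.pkl","rb"))
crop(d["top"],240,135,130,125,5,"pics/t0c.png"); crop(d["side"],240,170,130,140,4,"pics/s0c.png")
E
```

```text
(no output)
```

View pics/t0c.png

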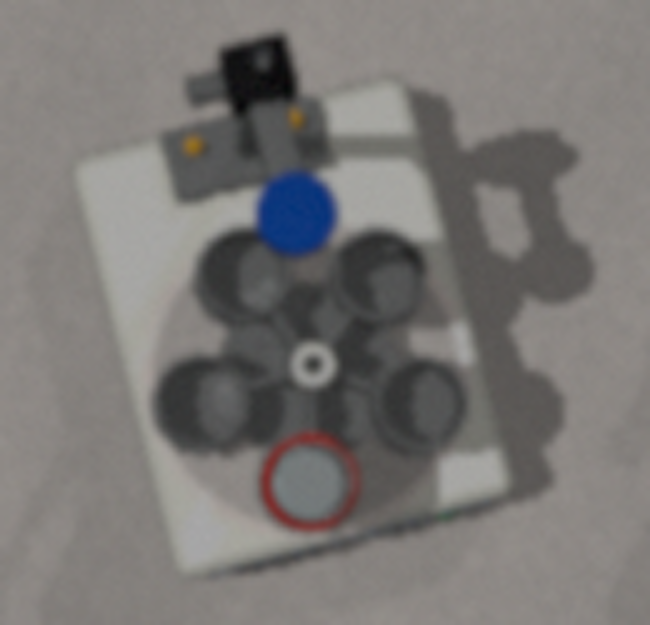

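View pics/s0c.png

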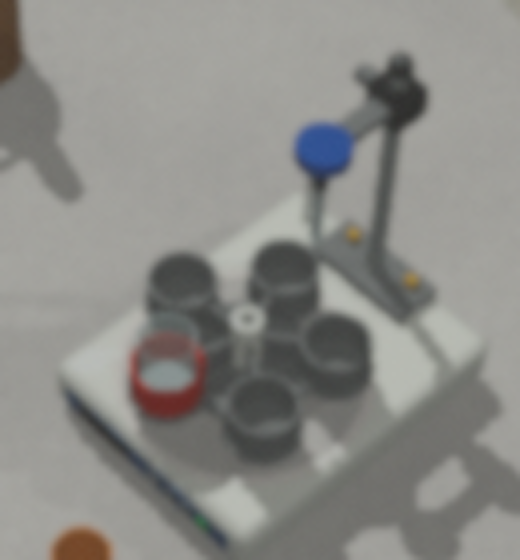

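The crops show the hub's white ring at about (302,208) in the top view and (301.5,250) in the side view. The red holder points at the robot, about half a turn from the tower. Next I measure the points with colour masks and two views.

Run:
```python
import pickle; from h import *
d=pickle.load(open("c0.pkl","rb"))
def cen(m,box):
    x,y,w,h=box; M=np.zeros_like(m); M[y:y+h,x:x+w]=m[y:y+h,x:x+w]
    n,l,s,c=cv2.connectedComponentsWithStats(M.astype(np.uint8)); i=1+np.argmax(s[1:,4]); return c[i],s[i],l==i
R={}
for n,box in (("top",(240,135,130,125)),("side",(240,170,130,140))):
    im=d[n]["image"]; hsv=cv2.cvtColor(im,cv2.COLOR_RGB2HSV); H,S,V=[hsv[...,i].astype(int) for i in range(3)]
    blue=(H>105)&(H<130)&(S>140)&(V>60)
    red=((H<8)|(H>172))&(S>110)
    R[n,"blue"],s,_=cen(blue,box); print(n,"blue",R[n,"blue"],s)
    R[n,"red"],s,m=cen(red,box); print(n,"red",R[n,"red"],s)
    ys,xs=np.nonzero(m)
    # convex hull ellipse
    h=cv2.convexHull(np.c_[xs,ys].astype(np.int32)); print(cv2.fitEllipse(h))
    # hub ring
    hb=(296,200,14,16) if n=="top" else (294,242,16,16)
    w=(V>150)&(S<40); c,s,_=cen(w,hb); R[n,"hub"]=c; print(n,"hub",c,s)
for k in ("blue","hub"):
    print(k,tri(d["top"],R["top",k],d["side"],R["side",k]))
    for n in d: 
        for z in ((299,291) if k=="blue" else (139,)): print(n,z,onz(d[n],*R[n,k],z))
print("red top rim z124", onz(d["top"],*R["top","red"],124))
# housing corners, z=60, top
for p in [(255.5,167.5),(321,151.5),(341.5,233),(277,249.5)]: print(p,onz(d["top"],*p,60).round(1))
# clamp block top
print("clamp",onz(d["top"],291.7,150,307).round(1))
```

```text
top blue [298.64766839 177.56476684] [292 170  15  16 193]
top red [298.37037037 230.03703704] [292 222  16  19  54]
((301.7432861328125, 230.7724151611328), (18.70298957824707, 19.46647071838379), 74.54607391357422)Traceback (most recent call last):
  File "<stdin>", line 18, in <module>
  File "<stdin>", line 5, in cen
    return _wrapfunc(a, 'argmax', axis=axis, out=out, **kwds)
    return bound(*args, **kwds)
ValueError: attempt to get argmax of an empty sequence
```

Run:
```python
import pickle; from h import *
d=pickle.load(open("c0.pkl","rb"))
T,S=d["top"],d["side"]
for n,hb in (("top",(296,201,14,14)),("side",(296,244,11,11))):
    g=d[n]["image"].astype(float).mean(2)[hb[1]:hb[1]+hb[3],hb[0]:hb[0]+hb[2]]; print(g.astype(int))
    
# manual: blue, hub
hub_t=(302.3,208.1); hub_s=(301.4,250.0)
print("hub",tri(T,hub_t,S,hub_s), onz(T,*hub_t,139),onz(S,*hub_s,139))
bt=(298.65,177.56)
im=S["image"]; hsv=cv2.cvtColor(im,cv2.COLOR_RGB2HSV).astype(int); b=(hsv[...,0]>105)&(hsv[...,0]<130)&(hsv[...,1]>140)
ys,xs=np.nonzero(b[170:300,240:370]); print("side blue",xs.mean()+240,ys.mean()+170,xs.min()+240,xs.max()+240,ys.min()+170,ys.max()+170)
print("blue",onz(T,*bt,299),onz(T,*bt,291))
print("blue tri",tri(T,bt,S,(xs.mean()+240,ys.mean()+170)))
print("blue tri top face",tri(T,bt,S,(xs.mean()+240,ys.mean()+170-0.7)))
print("red rim z124", onz(T,301.7,230.9,124))
for p in [(255.5,167.5),(321,151.5),(341.5,233),(277,249.5)]: print(p,onz(T,*p,60).round(1))
print("clamp",onz(T,291.7,150,307).round(1))
```

```text
[[ 73  75  74  61  54  54  58  67  80  83  87  80  71  59]
 [ 72  74  75  68  62  66  68  72  80  84  82  74  63  57]
 [ 72  73  77  83  94 104 108 104  99  92  79  64  55  54]
 [ 77  74  83 106 127 140 142 141 132 112  82  60  55  55]
 [ 83  79  97 129 144 144 138 141 144 134 102  66  55  54]
 [ 82  85 112 141 140 115 101 107 131 144 120  77  56  53]
 [ 82  88 121 143 127  89  65  77 117 146 133  91  57  53]
 [ 81  88 121 142 127  91  71  84 122 147 135  91  60  55]
 [ 81  84 112 142 142 121 106 115 137 146 123  81  60  59]
 [ 74  75  96 129 146 145 139 143 145 131  99  66  57  65]
 [ 64  62  75 104 125 138 139 137 126 100  71  53  53  64]
 [ 62  65  67  80  95 101 107  99  86  70  54  49  56  63]
 [ 69  76  77  79  77  77  77  70  59  57  54  53  61  73]
 [ 66  79  83  81  80  75  72  63  55  53  55  56  65  78]]
[[146 149 149 145 138 123  98  80  75  82  89]
 [131 136 136 138 136 129 116  98  90  93  93]
 [115 122 131 140 144 144 140 130 117 107  94]
 [105 119 139 152 156 154 153 151 143 125  98]
 [105 128 151 158 154 144 145 152 154 138 107]
 [103 132 155 160 146 130 130 147 157 
[... 277 characters left out ...]
783145, 132.54770392]), np.float64(3.017673911311854)) [509.50325982 -75.95970446 139.        ] [510.37786232 -81.5326627  139.        ]
side blue 320.6442307692308 206.59615384615384 315 326 202 212
blue [582.70475554 -55.75934993 299.        ] [583.96249973 -56.19480501 291.        ]
blue tri (array([585.41032578, -56.81261811, 290.46243428]), np.float64(2.929809641952029))
blue tri top face (array([585.04102972, -56.69891087, 293.82006966]), np.float64(3.2710805582145093))
red rim z124 [437.11583877 -74.79890152 124.        ]
(255.5, 167.5) [654.4  78.2  60. ]
(321, 151.5) [ 710.4 -145.4   60. ]
(341.5, 233) [ 432.  -213.1   60. ]
(277, 249.5) [376.3   4.4  60. ]
clamp [659.6 -35.9 307. ]
```

```bash
cat >> h.py <<'E'
from scipy.spatial.transform import Rotation as Ro
def Rt(s): return Ro.from_euler("xyz",s["tcp_rot"]).as_matrix()
HUB=np.array([510.,-77.]); YAW=0.255
def ch(r,deg,a=None):
    t=np.radians(deg)+YAW; return HUB+r*np.array([np.cos(t),np.sin(t)])
E
python3 - <<'E'
import pickle; from h import *; from cell import env
d=pickle.load(open("c0.pkl","rb")); T,S=d["top"],d["side"]
s=env.state(); R=Rt(s); print(R.round(4))
y=R[:2,1]; print("tool y yaw",np.arctan2(y[1],y[0]), "want mod pi",YAW+np.pi/2)
for n,p,z in [("disp cap",(131,214),291),("disp body",(154,218),100),("wash cap",(411,161),165),("spare rim",(384,233),50),("orange",(330,269),40)]:
    print(n,onz(T,*p,z).round(0))
print("spare side",onz(S,323,346,40).round(0))
for a in (236,308,20,92,164): print(a,ch(75,a).round(1), proj(T,[*ch(75,a),124]).round(1),proj(S,[*ch(75,a),124]).round(1))
E
```

```text
[[-4.000e-04  2.819e-01  9.594e-01]
 [-9.000e-04  9.594e-01 -2.819e-01]
 [-1.000e+00 -1.000e-03 -1.000e-04]]
tool y yaw 1.2850069493960863 want mod pi 1.8257963267948965
disp cap [479. 416. 291.]
disp body [479. 407. 100.]
wash cap [ 658. -419.  165.]
spare rim [ 432. -360.   50.]
orange [ 310. -176.   40.]
spare side [ 431. -369.   40.]
236 [ 485.1 -147.7] [[324.2 216.1]] [[304.3 270.5]]
308 [ 569.6 -122.5] [[316.3 190. ]] [[323.  254.9]]
20 [571.7 -34.4] [[289.1 189.3]] [[310.4 235.9]]
92 [488.6  -5.1] [[280.1 214.9]] [[284.6 238.8]]
164 [435.  -75.2] [[301.8 231.6]] [[280.1 259.9]]
```

>>> jog_arm(
  deltas=[-45, 0, 0, -0.18, 0, 0, 0, -45, 0, 0, -0.18, 0, 0, 0, -45, 0, 0, -0.18, 0, 0, 0, 0, -40, 45, 0, 0, 0, 0, 0, -60, 45, 0, 0, 0, 0, 0, -60, 40, 0, 0, 0, 0, 0, -60, 20, 0, 0, 0, 0, 0, -60, 0, 0, 0, 0, 0, 0, -60, 0, 0, 0, 0, 0, 0, -60, 0, 0, 0, 0, 0],
)

```text
t: 1.35
eef_pos: [416.8, 264.2, 539.7]
tcp_rot: [-2.363, 1.562, -2.084]
ft_force: [1.1, 0.8, 0.2]
opening: 0.023
```

>>> jog_arm(
  deltas=[0, -60, 0, 0, 0, 0, 0, 0, -60, 0, 0, 0, 0, 0, 0, -60, 0, 0, 0, 0, 0, 0, -60, 0, 0, 0, 0, 0, 0, -60, -10, 0, 0, 0, 0, 0, -60, -15, 0, 0, 0, 0, 0, -50, -15, 0, 0, 0, 0, 0, 0, 0, 0, 0, 0, 0],
)

```text
t: 2.35
eef_pos: [491.6, -156.4, 540.6]
tcp_rot: [-2.637, 1.562, -2.362]
ft_force: [-0.1, 0.4, 0.1]
opening: 0.005
```

```bash
cat >> h.py <<'E'
def rep(s,gx=None,gz=None):
    R=Rt(s); p=np.array(s["eef_pos"]); tip=p+190*R[:,0]
    c,sn=np.cos(YAW),np.sin(YAW); M=np.array([[c,sn],[-sn,c]])
    print("t",round(s["t"],2),"tip",tip.round(1),"chg",(M@(tip[:2]-HUB)).round(1),"yYaw",np.arctan2(R[1,1],R[0,1]).round(3),"x",R[:,0].round(4),"F",np.round(s["ft_force"],1),"q",np.round(s["joints"],2))
    if gx is not None:
        t=np.array([*(HUB+M.T@np.array(gx)),gz]); dR=R.T@np.c_[[0,0,-1],[-sn,c,0],[c,sn,0]]
        print("  need tool shift",(R.T@(t-tip)).round(1),"turn",Ro.from_matrix(dR).as_rotvec().round(3))
def pol(r,deg): return r*np.cos(np.radians(deg)),r*np.sin(np.radians(deg))
E
python3 - <<'E'
from h import *; from cell import env
rep(env.state(),pol(75,236),150)
E
```

```text
t 2.35 tip [ 490.3 -157.7  350.6] chg [-39.4 -73.1] yYaw 1.846 x [-0.0066 -0.0065 -1.    ] F [-0.1  0.4  0.1] q [-0.43  0.22  1.61 -0.01  1.31 -2.28]
  need tool shift [200.6  11.9  -0.7] turn [ 0.02  -0.008  0.005]
```

>>> jog_arm(
  deltas=[60, 6, 0, 0.02, -0.008, 0.005, 0, 60, 6, 0, 0, 0, 0, 0, 60, 0, 0, 0, 0, 0, 0, 20, 0, 0, 0, 0, 0, 0],
)

```text
t: 2.85
eef_pos: [487.8, -142.4, 336.8]
tcp_rot: [-0.363, 1.567, -0.109]
ft_force: [0.5, -0.8, 0.8]
opening: 0.003
```

Run:
```python
from h import *; from cell import env,eyes
rep(env.state(),pol(75,236),150)
S=eyes.read_camera("side"); T=eyes.read_camera("top")
crop(S,230,150,140,150,4,"pics/s1.png"); crop(T,230,125,140,135,4,"pics/t1.png")
```

```text
t 2.85 tip [ 488.6 -142.5  146.8] chg [-37.3 -58. ] yYaw 1.825 x [ 4.2e-03 -5.0e-04 -1.0e+00] F [ 0.5 -0.8  0.8] q [-0.41  0.41  1.92  0.    0.8  -2.24]
  need tool shift [-3.2 -4.2 -4.7] turn [-0.001  0.004  0.002]
```

View pics/s1.png

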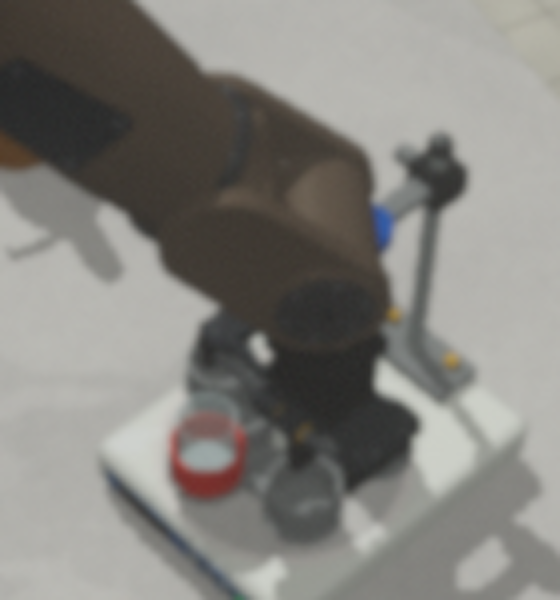

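View pics/t1.png

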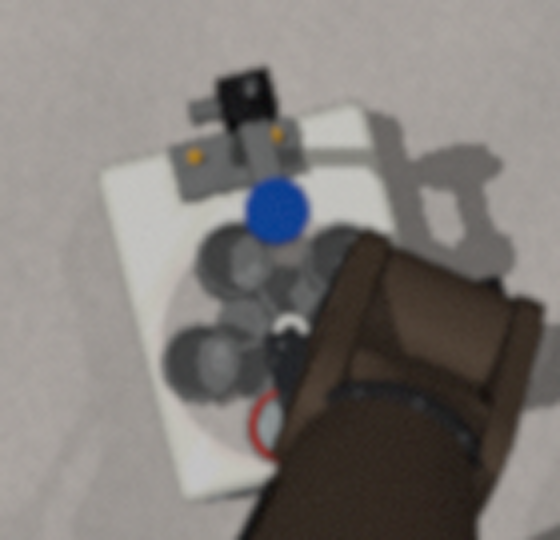

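The side view shows the closed fingertips at crop (305,455), over the mouth of the front grey holder. The top view shows the wrist well clear of the blue head at crop (277,210). I'll lower into that holder.

>>> jog_arm(
  deltas=[0, -4, -4, 0, 0, 0, 0, 20, 0, 0, 0, 0, 0, 0, 22, 0, 0, 0, 0, 0, 0, 0, 0, 0, 0, 0, 0, 0],
)

```text
t: 3.45
eef_pos: [486.1, -147.5, 300.0]
tcp_rot: [-0.565, 1.558, -0.309]
ft_force: [-1.1, 0.3, 0.2]
opening: 0.007
```

Run:
```python
from h import *; from cell import env,eyes
s=env.state(); rep(s,pol(75,236),103)
p=np.array(pol(75,236))
for i,a in enumerate(np.arange(226,125,-10)):
    q=np.array(pol(75,a)); print(a,"dy,dz",(q-p)[::-1].round(1)); p=q
S=eyes.read_camera("side")
crop(S,230,150,140,150,4,"pics/s2.png")
```

```text
t 3.45 tip [ 488.4 -148.3  110.1] chg [-38.9 -63.5] yYaw 1.826 x [ 0.0119 -0.0038 -0.9999] F [-1.1  0.3  0.2] q [-0.42  0.47  1.96  0.    0.7  -2.25]
  need tool shift [ 7.   1.4 -3.1] turn [0.    0.011 0.007]
226 dy,dz [  8.2 -10.2]
216 dy,dz [ 9.9 -8.6]
206 dy,dz [11.2 -6.7]
196 dy,dz [12.2 -4.7]
186 dy,dz [12.8 -2.5]
176 dy,dz [13.1 -0.2]
166 dy,dz [12.9  2. ]
156 dy,dz [12.4  4.3]
146 dy,dz [11.4  6.3]
136 dy,dz [10.2  8.2]
126 dy,dz [8.6 9.9]
```

View pics/s2.png

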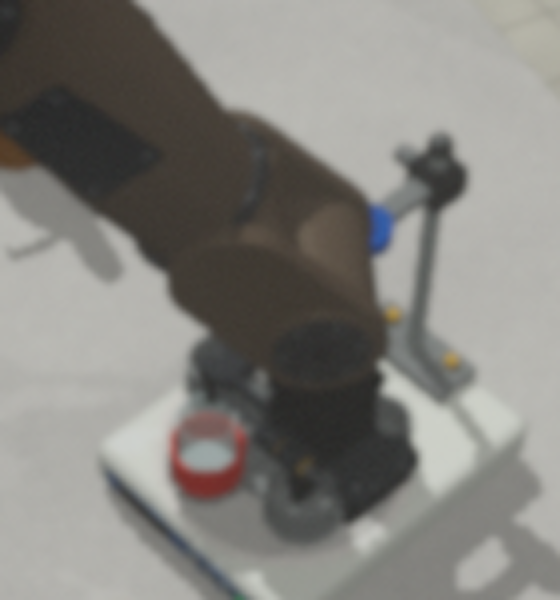

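The fingers are inside the front grey holder (crop (305,500)) with no contact force. I start the clockwise sweep along the arc.

>>> jog_arm(
  deltas=[6, 2, -3, 0, 0.011, 0.007, 0, 0, 8, -10, 0, 0, 0, 0, 0, 10, -9, 0, 0, 0, 0, 0, 11, -7, 0, 0, 0, 0, 0, 12, -5, 0, 0, 0, 0, 0, 13, -2, 0, 0, 0, 0],
)

```text
t: 4.25
eef_pos: [434.3, -99.9, 297.3]
tcp_rot: [-0.645, 1.564, -0.391]
ft_force: [1.4, -0.7, 0.6]
opening: 0.006
```

Run:
```python
from h import *; from cell import env,eyes
s=env.state(); rep(s,pol(75,186),103)
S=eyes.read_camera("side")
crop(S,230,150,140,150,4,"pics/s3.png")
```

```text
t 4.25 tip [ 435.4 -100.4  107.3] chg [-78.   -3.8] yYaw 1.825 x [ 0.006  -0.0025 -1.    ] F [ 1.4 -0.7  0.6] q [-0.37  0.41  2.1  -0.    0.63 -2.2 ]
  need tool shift [ 4.3 -4.   3.4] turn [-0.     0.005  0.004]
```

View pics/s3.png

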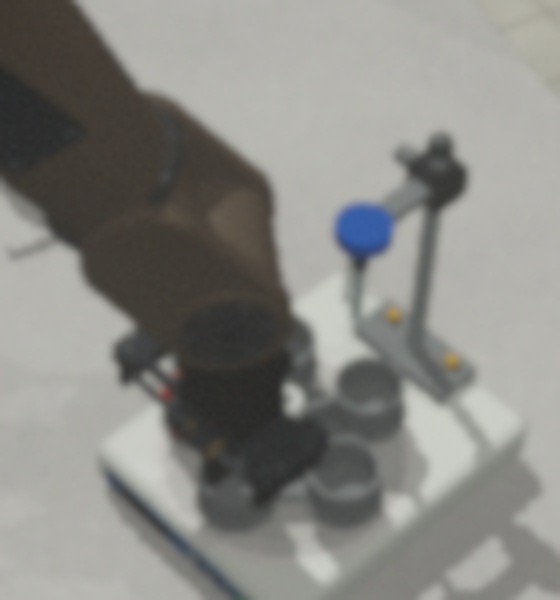

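The rack turned with the fingers and the red holder is now behind the gripper. I continue the sweep.

>>> jog_arm(
  deltas=[4, 10, 3, 0, 0.005, 0.004, 0, 0, 13, 2, 0, 0, 0, 0, 0, 12, 4, 0, 0, 0, 0, 0, 11, 6, 0, 0, 0, 0, 0, 10, 8, 0, 0, 0, 0],
)

```text
t: 4.92
eef_pos: [442.3, -34.8, 292.8]
tcp_rot: [2.562, 1.568, 2.817]
ft_force: [0.0, -1.1, 1.0]
opening: 0.005
```

Run:
```python
from h import *; from cell import env,eyes
s=env.state(); rep(s,pol(75,132),103)
S=eyes.read_camera("side");T=eyes.read_camera("top")
crop(S,230,150,140,150,4,"pics/s4.png"); crop(T,230,125,140,135,4,"pics/t4.png")
```

```text
t 4.92 tip [441.9 -34.6 102.8] chg [-55.2  58.2] yYaw 1.826 x [-2.3e-03  8.0e-04 -1.0e+00] F [ 0.  -1.1  1. ] q [-0.23  0.41  2.11  0.    0.62 -2.05]
  need tool shift [-0.2 -2.5  5.1] turn [ 0.    -0.002 -0.001]
```

View pics/s4.png

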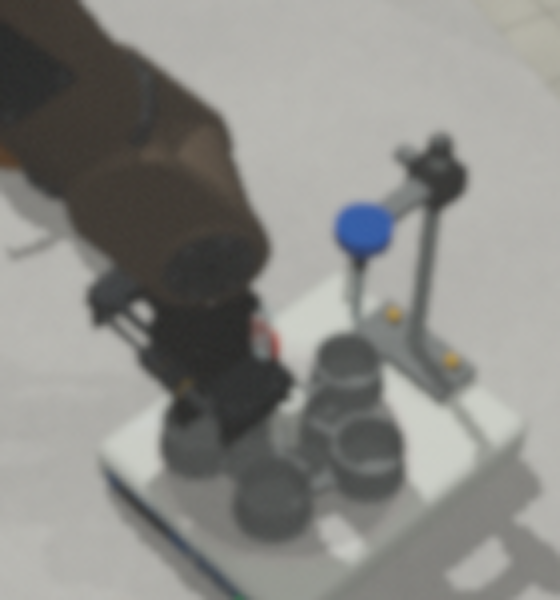

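View pics/t4.png

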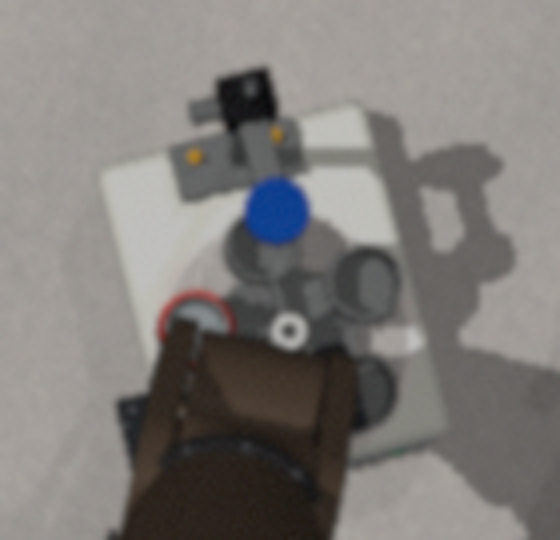

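Side view: the fingers are still in the front-left holder at crop (190,440). Top view: the red holder is at crop (196,325), left of the hub (288,330). I compute the rack angle next.

Run:
```python
from h import *; from cell import env,eyes
import pickle
d=pickle.load(open("c0.pkl","rb")); T=d["top"]
w=onz(T,230+196/4,125+326/4,124)[:2]; v=w-HUB; a=np.degrees(np.arctan2(v[1],v[0])-YAW); print(w,np.hypot(*v),a)
w=onz(T,230+368/4,125+283/4,124)[:2]; v=w-HUB; a2=np.degrees(np.arctan2(v[1],v[0])-YAW); print(w,np.hypot(*v),a2,a2+144-360)
b=a+144; rep(env.state(),pol(75,b),150); print(b)
print(proj(T,[*ch(75,b),124]))
```

```text
[515.76701733  -1.62011471] 75.60016928134465 71.01462491584617
[ 551.01606711 -140.85194641] 75.89063724573687 -71.89527384671817 -287.89527384671817
t 5.03 tip [442.1 -34.4 102.7] chg [-55.   58.3] yYaw 1.827 x [-2.1e-03  9.0e-04 -1.0e+00] F [-0.  -0.6  1. ] q [-0.23  0.41  2.11  0.    0.62 -2.05]
  need tool shift [ -47.4 -101.3   -6.7] turn [ 0.001 -0.002 -0.001]
215.01462491584618
[[320.07756762 223.38750869]]
```

>>> jog_arm(
  deltas=[-25, 0, 0, 0, 0, 0, 0, -30, 0, 0, 0, 0, 0, 0, 0, -40, -3, 0, 0, 0, 0, 0, -50, -3, 0, 0, 0, 0, 0, -12, 0, 0, 0, 0, 0, 0, 0, 0, 0, 0, 0, 0],
)

```text
t: 5.78
eef_pos: [463.4, -136.8, 349.0]
tcp_rot: [2.571, 1.567, 2.83]
ft_force: [-0.3, -0.7, -0.6]
opening: 0.003
```

Run:
```python
from h import *; from cell import env,eyes
s=env.state(); rep(s,pol(75,215),103)
S=eyes.read_camera("side");T=eyes.read_camera("top")
crop(S,230,150,140,150,4,"pics/s5.png"); crop(T,230,125,140,135,4,"pics/t5.png")
```

```text
t 5.78 tip [ 462.7 -136.6  159. ] chg [-60.8 -45.7] yYaw 1.829 x [-0.0038  0.0012 -1.    ] F [-0.3 -0.7 -0.6] q [-0.42  0.37  1.96 -0.    0.82 -2.25]
  need tool shift [56.   2.6 -0.4] turn [ 0.003 -0.003 -0.002]
```

View pics/s5.png

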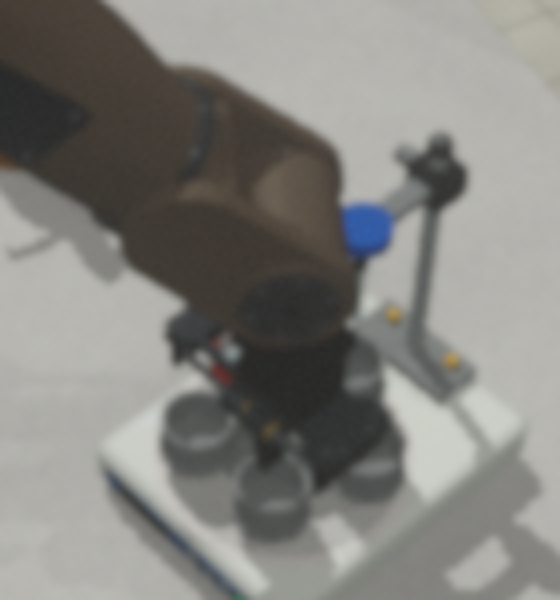

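View pics/t5.png

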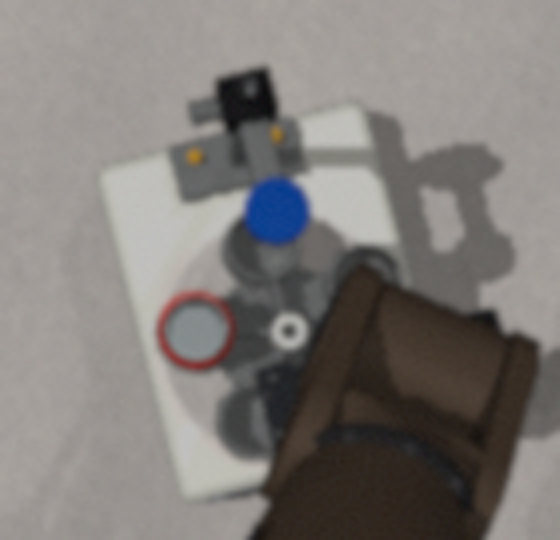

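The fingers stand over the next grey holder (side crop (272,480)), and the red holder is at top crop (196,330). I lower and sweep most of the way.

>>> jog_arm(
  deltas=[20, 3, 0, 0, 0, 0, 0, 22, 0, 0, 0, 0, 0, 0, 18, 0, 0, 0, 0, 0, 0, 0, 11, -7, 0, 0, 0, 0, 0, 12, -4, 0, 0, 0, 0, 0, 13, -2, 0, 0, 0, 0, 0, 13, 0, 0, 0, 0, 0, 0, 12, 2, 0, 0, 0, 0],
)

```text
t: 6.88
eef_pos: [433.2, -67.9, 290.4]
tcp_rot: [0.128, 1.57, 0.393]
ft_force: [1.2, -1.8, 0.6]
opening: 0.003
```

Run:
```python
from h import *; from cell import env,eyes
s=env.state(); rep(s,pol(75,155),101)
S=eyes.read_camera("side");T=eyes.read_camera("top")
crop(S,230,150,140,150,4,"pics/s6.png"); crop(T,230,125,140,135,4,"pics/t6.png")
```

```text
t 6.88 tip [433.3 -67.8 100.4] chg [-71.9  28.2] yYaw 1.836 x [ 4.e-04  2.e-04 -1.e+00] F [ 1.2 -1.8  0.6] q [-0.31  0.41  2.12  0.    0.61 -2.14]
  need tool shift [-0.6  3.4  4. ] turn [ 0.01  0.   -0.  ]
```

View pics/s6.png

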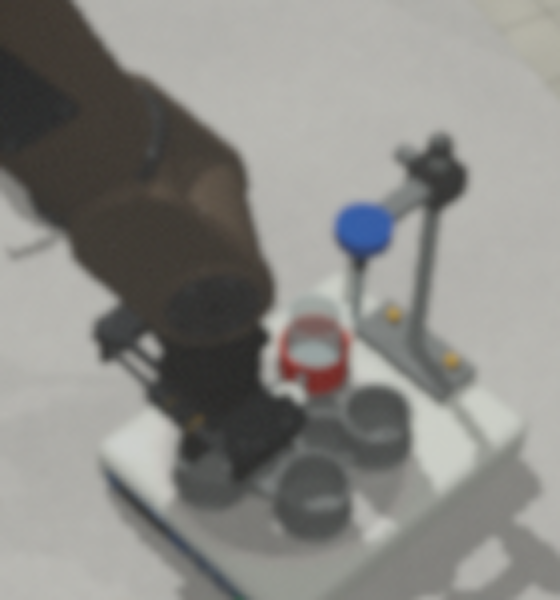

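View pics/t6.png

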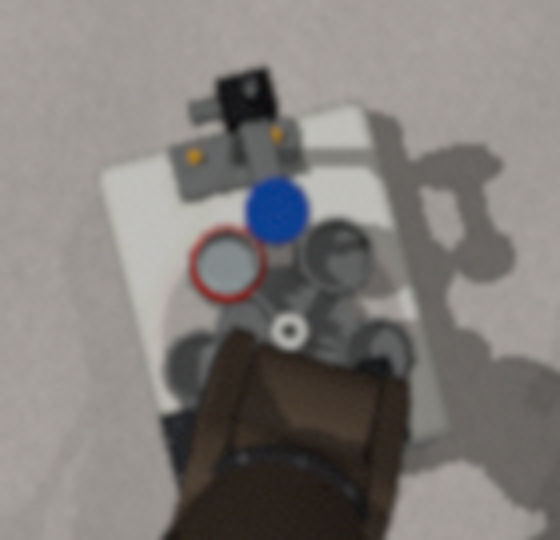

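The red holder is now about 28° short of home (top crop (228,265)). I slow down.

>>> jog_arm(
  deltas=[0, 8, 5, 0, 0, 0, 0, 0, 7, 5, 0, 0, 0, 0, 0, 6, 5, 0, 0, 0, 0],
)

```text
t: 7.35
eef_pos: [442.8, -42.4, 290.1]
tcp_rot: [2.485, 1.569, 2.751]
ft_force: [0.0, -0.7, -0.9]
opening: 0.007
```

```bash
cat >> h.py <<'E'
def redang(T,box=(262,155,70,70),z=124):
    hsv=cv2.cvtColor(T["image"],cv2.COLOR_RGB2HSV).astype(int); m=((hsv[...,0]<8)|(hsv[...,0]>172))&(hsv[...,1]>90)
    x,y,w,h=box; ys,xs=np.nonzero(m[y:y+h,x:x+w]); hl=cv2.convexHull(np.c_[xs+x,ys+y].astype(np.int32))
    (cx,cy),r=cv2.minEnclosingCircle(hl)
    v=onz(T,cx,cy,z)[:2]-HUB; print("red",round(cx,1),round(cy,1),"r",round(r,1),len(xs),"rad",np.hypot(*v).round(1),"ang",np.degrees(np.arctan2(v[1],v[0])-YAW).round(1))
E
python3 - <<'E'
from h import *; from cell import env,eyes
s=env.state(); rep(s,pol(75,140),101)
T=eyes.read_camera("top"); redang(T); crop(T,230,125,140,135,4,"pics/t7.png")
E
```

```text
t 7.35 tip [442.5 -42.3 100.1] chg [-56.6  50.6] yYaw 1.836 x [-1.4e-03  6.0e-04 -1.0e+00] F [ 0.  -0.7 -0.9] q [-0.24  0.42  2.11  0.    0.61 -2.08]
  need tool shift [-0.9 -2.4 -0.9] turn [ 0.011 -0.001 -0.001]
red 292.9 187.2 r 9.4 62 rad 74.9 ang 9.2
```

View pics/t7.png

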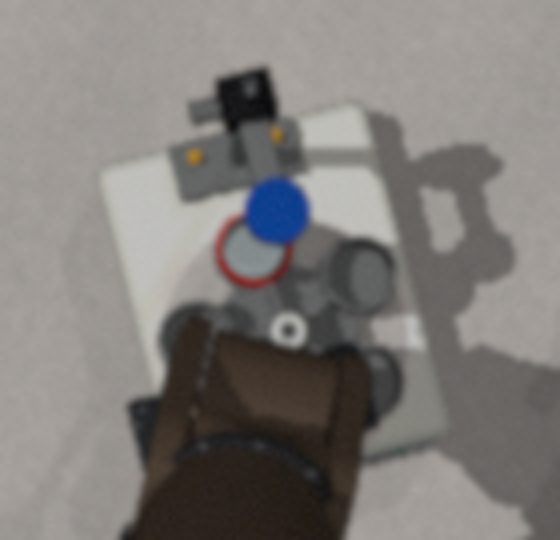

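About 10° to go, with the red holder at top crop (255,250). I creep.

>>> jog_arm(
  deltas=[0, 1.8, 1.9, 0, 0, 0, 0, 0, 1.8, 1.9, 0, 0, 0, 0, 0, 1.8, 2, 0, 0, 0, 0],
)

```text
t: 7.78
eef_pos: [447.5, -34.8, 289.9]
tcp_rot: [2.431, 1.569, 2.697]
ft_force: [0.1, -1.6, -0.1]
opening: 0.002
```

```bash
cat > look.py <<'E'
import sys
from h import *; from cell import env,eyes
s=env.state(); rep(s,pol(75,134),101)
T=eyes.read_camera("top"); redang(T); S=eyes.read_camera("side"); n=sys.argv[1]
a=cv2.cvtColor(T["image"],cv2.COLOR_RGB2BGR)[150:240,255:345]; b=cv2.cvtColor(S["image"],cv2.COLOR_RGB2BGR)[190:280,270:360]
cv2.imwrite(f"pics/{n}.png",cv2.resize(np.hstack([a,b]),None,fx=4.4,fy=4.4,interpolation=cv2.INTER_CUBIC))
E
python3 look.py l8
```

```text
t 7.78 tip [447.2 -34.6  99.9] chg [-50.1  56.9] yYaw 1.837 x [-1.7e-03  8.0e-04 -1.0e+00] F [ 0.1 -1.6 -0.1] q [-0.22  0.42  2.1   0.    0.62 -2.06]
  need tool shift [-1.1 -2.9 -2.1] turn [ 0.011 -0.001 -0.001]
red 295.9 187.2 r 9.4 71 rad 71.8 ang 2.2
```

View pics/l8.png

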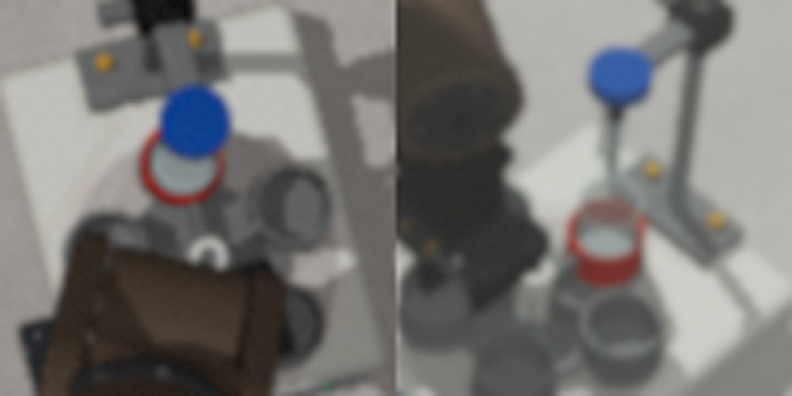

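>>> jog_arm(
  deltas=[0, 1, 1.2, 0, 0, 0, 0, 0, 0.9, 1.1, 0, 0, 0, 0],
)

```text
t: 8.12
eef_pos: [449.3, -32.4, 290.0]
tcp_rot: [2.454, 1.569, 2.72]
ft_force: [-0.2, -3.2, 0.5]
opening: 0.006
```

```bash
python3 look.py l9
```

```text
t 8.12 tip [449.1 -32.3 100. ] chg [-47.7  58.7] yYaw 1.837 x [-1.4e-03  6.0e-04 -1.0e+00] F [-0.2 -3.2  0.5] q [-0.22  0.43  2.1   0.    0.62 -2.06]
  need tool shift [-1.  -4.7 -4.5] turn [ 0.011 -0.001 -0.001]
red 295.9 188.0 r 9.3 64 rad 69.4 ang 2.7
```

View pics/l9.png

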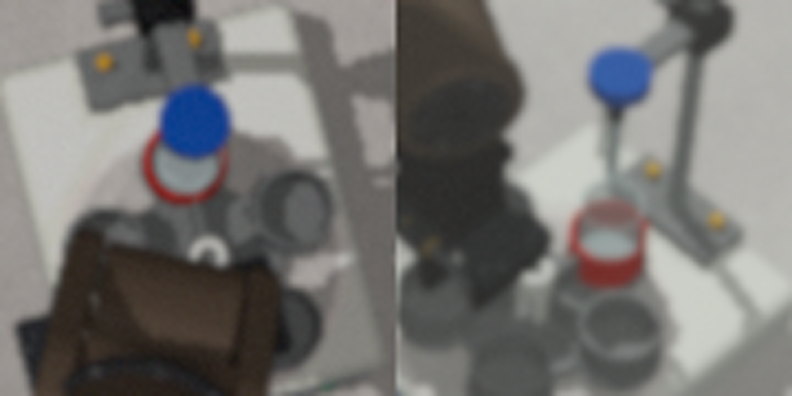

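Not dropped yet: the red holder in the side view moved only sideways. I continue.

>>> jog_arm(
  deltas=[0, 1, 1.2, 0, 0, 0, 0, 0, 0.9, 1.2, 0, 0, 0, 0],
)

```text
t: 8.48
eef_pos: [451.3, -30.1, 290.0]
tcp_rot: [2.788, 1.57, 3.054]
ft_force: [0.1, -6.2, 0.3]
opening: 0.005
```

```bash
python3 look.py l10
```

```text
t 8.47 tip [451.  -30.1 100. ] chg [-45.2  60.3] yYaw 1.837 x [-1.3e-03  1.0e-04 -1.0e+00] F [ 0.1 -6.2  0.3] q [-0.21  0.43  2.09 -0.    0.62 -2.05]
  need tool shift [-1.  -6.3 -6.9] turn [ 0.011 -0.001 -0.   ]
red 296.8 187.2 r 9.4 65 rad 70.9 ang -0.1
```

View pics/l10.png

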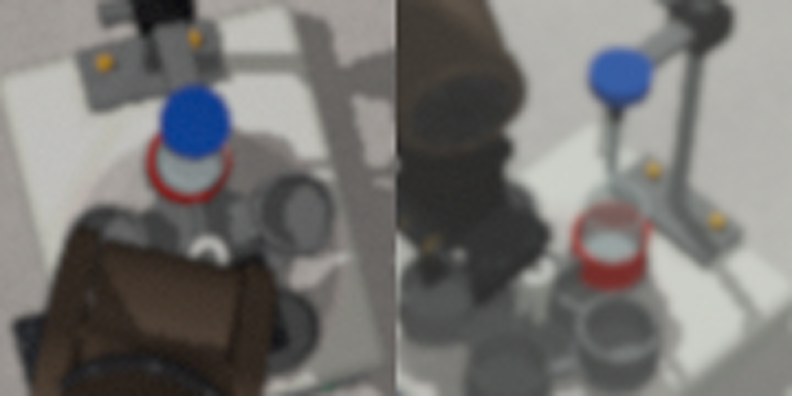

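The force rose to 6 N, so the rack may have dropped and be loading the motor spring. I back off, lift out and check.

>>> jog_arm(
  deltas=[0, -5, -6, 0, 0, 0, 0, 0, -4, -4, 0, 0, 0, 0, -30, 0, 0, 0, 0, 0, 0, -30, 0, 0, 0, 0, 0, 0, -50, 0, -30, 0, 0, 0, 0, -50, 0, -40, 0, 0, 0, 0, 0, 0, 0, 0, 0, 0, 0],
)

```text
t: 9.45
eef_pos: [374.7, -61.3, 453.1]
tcp_rot: [2.389, 1.567, 2.654]
ft_force: [1.0, 0.6, -0.3]
opening: 0.005
```

Run:
```python
from h import *; from cell import env,eyes
import pickle
rep(env.state()); 
d={n:eyes.read_camera(n) for n in ("top","side")}; pickle.dump(d,open("c11.pkl","wb")); redang(d["top"],z=116)
T,S=d["top"],d["side"]
for n,z in (("pins",74),("home",66)):
    print(n,"hub top/side",proj(T,[*HUB,z+65]).round(1),proj(S,[*HUB,z+65]).round(1))
crop(S,230,150,140,150,4,"pics/s11.png"); crop(T,230,125,140,135,4,"pics/t11.png")
```

```text
t 9.45 tip [374.1 -61.  263.1] chg [-127.4   49.7] yYaw 1.836 x [-0.0031  0.0017 -1.    ] F [ 1.   0.6 -0.3] q [-0.34  0.07  2.03  0.    1.04 -2.17]
red 296.1 187.0 r 9.3 65 rad 73.0 ang 0.9
pins hub top/side [[302.6 207.9]] [[300.6 249.1]]
home hub top/side [[302.5 208.2]] [[300.6 250.5]]
```

View pics/s11.png

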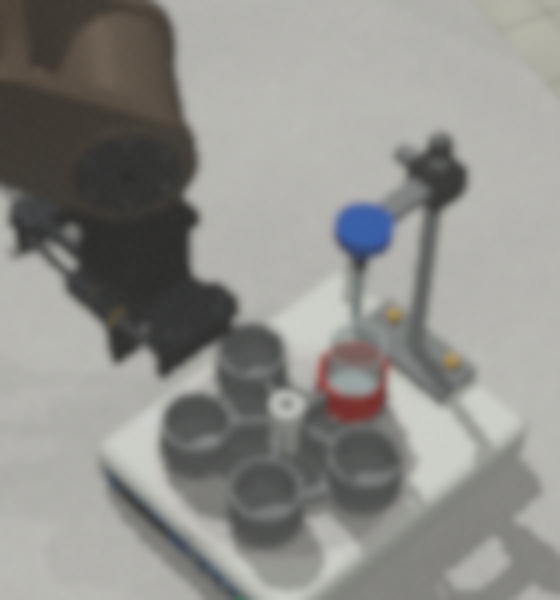

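View pics/t11.png

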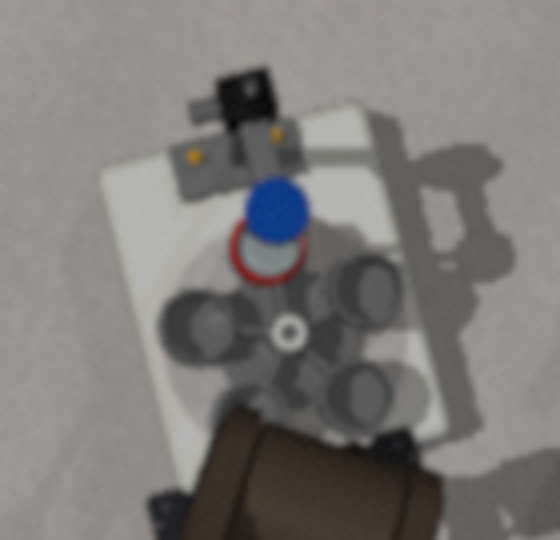

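Run:
```python
from h import *
import pickle
a=pickle.load(open("c0.pkl","rb")); b=pickle.load(open("c11.pkl","rb"))
for n,(x,y) in (("side",(302,250)),("top",(302,208))):
    g=[cv2.resize(cv2.cvtColor(q[n]["image"],cv2.COLOR_RGB2GRAY),None,fx=8,fy=8,interpolation=cv2.INTER_CUBIC) for q in (a,b)]
    for w in (5,6):
        t=g[0][(y-w)*8:(y+w+1)*8,(x-w)*8:(x+w+1)*8]; W=w+5
        r=cv2.matchTemplate(g[1][(y-W)*8:(y+W+1)*8,(x-W)*8:(x+W+1)*8],t,cv2.TM_CCOEFF_NORMED); _,v,_,l=cv2.minMaxLoc(r)
        print(n,w,"shift px",l[0]/8-5,l[1]/8-5,round(v,3))
    # background check on blue
    x,y=(321,206) if n=="side" else (299,178); w=9
    t=g[0][(y-w)*8:(y+w+1)*8,(x-w)*8:(x+w+1)*8]; W=w+4
    r=cv2.matchTemplate(g[1][(y-W)*8:(y+W+1)*8,(x-W)*8:(x+W+1)*8],t,cv2.TM_CCOEFF_NORMED); _,v,_,l=cv2.minMaxLoc(r); print("blue",l[0]/8-4,l[1]/8-4,round(v,3))
```

```text
side 5 shift px 0.125 2.0 0.83
side 6 shift px 0.25 2.5 0.721
blue 0.0 0.0 1.0
top 5 shift px -0.375 0.25 0.982
top 6 shift px -0.375 0.25 0.964
blue 0.125 -0.5 0.936
```

The hub moved down about 2 px in the side view, where the prediction for an 8 mm drop is 1.4 px, and the blue head stayed put. I'll cross-check with the red holder's edges in both views.

Run:
```python
from h import *
import pickle
a=pickle.load(open("c0.pkl","rb")); b=pickle.load(open("c11.pkl","rb"))
# hub bright centroid weighted, side
for q in (a,b):
    S=q["side"]; g=S["image"].astype(float).mean(2)[242:262,294:310]; g2=cv2.resize(g,None,fx=6,fy=6,interpolation=cv2.INTER_CUBIC)
    print(g[2:16,4:12].astype(int))
# red outer extents, predicted bottom (z=rack+? ) compare: lowest red px in side
for q,ang in ((a,164),(b,0)):
    S=q["side"]; hsv=cv2.cvtColor(S["image"],cv2.COLOR_RGB2HSV).astype(int); m=((hsv[...,0]<9)|(hsv[...,0]>171))&(hsv[...,1]>100)
    ys,xs=np.nonzero(m[225:290,260:340]); ys+=225; xs+=260
    print("red side x",xs.min(),xs.max(),"y",ys.min(),ys.max(),"centroid",xs.mean(),ys.mean(), len(xs))
    for z in (74,66): 
        t=np.radians(ang)+YAW; c=HUB+75*np.array([np.cos(t),np.sin(t)]); ph=np.linspace(0,6.28,73)
        P=np.concatenate([proj(S,np.c_[c[0]+31*np.cos(ph),c[1]+31*np.sin(ph),np.full(73,z+h)]) for h in (14,50)])
        print(" z",z,"pred x",P[:,0].min().round(1),P[:,0].max().round(1),"y",P[:,1].min().round(1),P[:,1].max().round(1))
```

```text
[[149 145 138 123  98  80  75  82]
 [136 138 136 129 116  98  90  93]
 [131 140 144 144 140 130 117 107]
 [139 152 156 154 153 151 143 125]
 [151 158 154 144 145 152 154 138]
 [155 160 146 130 130 147 157 146]
 [153 162 152 139 139 152 158 145]
 [142 159 159 154 155 159 155 136]
 [124 143 151 153 154 151 142 121]
 [108 122 131 136 136 133 122 108]
 [103 108 116 118 119 116 109  97]
 [ 99 104 110 110 108 110 105  93]
 [ 94 103 107 102 101 103 104  91]
 [ 92 103 105  99  93  97  99  89]]
[[ 85  79  82 108 142 164 174 177]
 [ 87  79  83 102 130 155 169 174]
 [100  94  97 108 124 143 157 165]
 [119 129 136 140 142 144 145 148]
 [146 163 170 169 167 163 154 144]
 [165 177 174 168 169 175 173 158]
 [173 176 163 152 156 174 181 169]
 [174 177 163 150 157 174 181 168]
 [168 180 176 171 171 179 177 157]
 [154 172 179 179 178 174 162 138]
 [135 152 161 165 163 156 142 120]
 [122 132 139 141 141 135 125 109]
 [116 123 128 129 129 126 117 103]
 [114 121 123 125 127 124 111  96]]
red side x 273 290 y 258 273 centroid 281.87619047619046 268.3809523809524 105
 z 74 pred x 270.6 289.6 y 252.2 274.0
 z 66 pred x 270.7 289.6 y 253.6 275.3
red side x 310 325 y 242 254 centroid 317.5584415584416 250.4935064935065 77
 z 74 pred x 307.0 325.8 y 232.5 253.4
 z 66 pred x 306.9 325.7 y 233.9 254.8
```

The hub hole in the side view shifted by 1.4 px, which matches the 8 mm drop exactly, and the red outline matches the prediction for home. Next I move above the blue head.

Run:
```python
from h import *; from cell import env
c,s=np.cos(YAW),np.sin(YAW); M=np.array([[c,s],[-s,c]]); g=M@(np.array([583.5,-56.8])-HUB); print(g)
rep(env.state(),g,350)
```

```text
[76.21860949  1.00676104]
t 9.55 tip [374.9 -60.6 260.5] chg [-126.6   49.9] yYaw 1.836 x [-0.0073  0.0032 -1.    ] F [ 0.3 -0.6 -0.2] q [-0.34  0.08  2.03  0.    1.04 -2.17]
  need tool shift [-91.  -50.6 201.8] turn [ 0.011 -0.006 -0.005]
```

>>> jog_arm(
  deltas=[-50, 0, 0, 0.011, -0.006, -0.005, 0, -50, 0, 0, 0, 0, 0, 0, 0, -12, 45, 0, 0, 0, 0, 0, -12, 50, 0, 0, 0, 0, 0, -12, 50, 0, 0, 0, 0, 0, -12, 50, 0, 0, 0, 0, 0, -2, 7, 0, 0, 0, 0, 0, 0, 0, 0, 0, 0, 0],
)

```text
t: 10.55
eef_pos: [599.0, -58.3, 535.9]
tcp_rot: [2.579, 1.549, 2.835]
ft_force: [-1.3, -0.1, 0.3]
opening: 0.006
```

Run:
```python
from h import *; from cell import env,eyes
rep(env.state(),(76.2,1),305)
S=eyes.read_camera("side"); crop(S,230,120,140,150,4,"pics/s12.png")
```

```text
t 10.55 tip [595.1 -57.  346. ] chg [87.3 -2.1] yYaw 1.827 x [-0.0209  0.0066 -0.9998] F [-1.3 -0.1  0.3] q [-0.21  0.36  1.42  0.    1.38 -2.03]
  need tool shift [ 41.2   2.6 -10.4] turn [ 0.001 -0.019 -0.012]
```

View pics/s12.png

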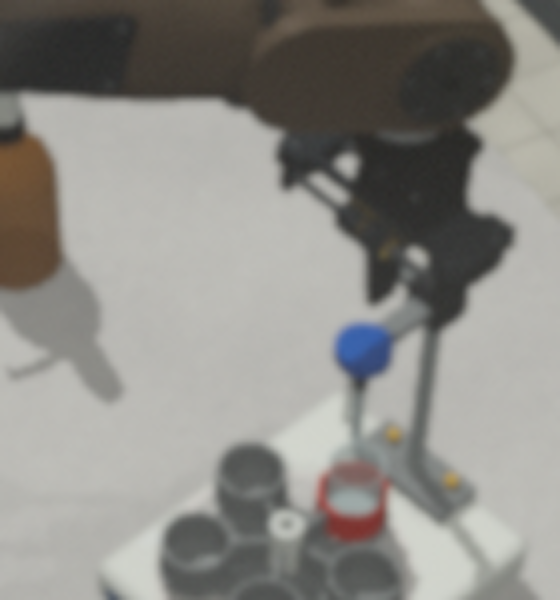

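The fingertips are above the head, at crop (378,298) over blue (363,345). I correct the tilt and the 10 mm offset and come down to just above the top.

>>> jog_arm(
  deltas=[0, 3, -10, 0, -0.019, -0.012, 0, 0, 0, 0, 0, 0, 0, 0, 15, 0, 0, 0, 0, 0, 0, 15, 0, 0, 0, 0, 0, 0, 0, 0, 0, 0, 0, 0, 0],
)

```text
t: 11.22
eef_pos: [584.9, -57.9, 505.0]
tcp_rot: [-0.545, 1.568, -0.29]
ft_force: [0.4, 0.7, 0.3]
opening: -0.002
```

Run:
```python
from h import *; from cell import env,eyes
rep(env.state(),(76.2,1),305)
S=eyes.read_camera("side"); crop(S,250,150,110,110,5,"pics/s13.png")
T=eyes.read_camera("top"); crop(T,230,125,140,135,4,"pics/t13.png")
```

```text
t 11.22 tip [585.5 -58.1 315. ] chg [77.8 -0.7] yYaw 1.826 x [ 3.e-03 -9.e-04 -1.e+00] F [0.4 0.7 0.3] q [-0.21  0.35  1.51 -0.    1.27 -2.04]
  need tool shift [10.   1.8 -1.6] turn [-0.     0.003  0.002]
```

View pics/s13.png

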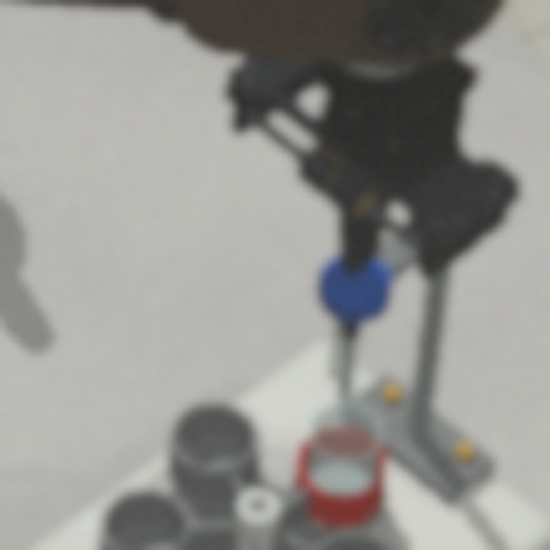

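The fingertips (355,265) line up over the blue top (355,285). I push down in small rows.

>>> jog_arm(
  deltas=[8, 2, -2, 0, 0.003, 0.002, 0, 8, 0, 0, 0, 0, 0, 0, 6, 0, 0, 0, 0, 0, 0, 6, 0, 0, 0, 0, 0, 0],
)

```text
t: 11.82
eef_pos: [582.5, -56.4, 477.7]
tcp_rot: [-0.421, 1.568, -0.166]
ft_force: [-1.2, -0.2, 4.3]
opening: 0.002
```

Run:
```python
from h import *; from cell import env,eyes
rep(env.state(),(76.2,1),270)
```

```text
t 11.82 tip [583.1 -56.5 287.7] chg [75.9  1.4] yYaw 1.826 x [ 3.1e-03 -5.0e-04 -1.0e+00] F [-1.2 -0.2  4.3] q [-0.21  0.37  1.56  0.    1.21 -2.04]
  need tool shift [17.7 -0.4  0.2] turn [0.    0.003 0.001]
```

>>> jog_arm(
  deltas=[8, 0, 0, 0, 0.002, 0.001, 0, 8, 0, 0, 0, 0, 0, 0, 8, 0, 0, 0, 0, 0, 0],
)

```text
t: 12.2
eef_pos: [582.7, -56.4, 452.6]
tcp_rot: [-0.389, 1.568, -0.134]
ft_force: [-0.6, -0.0, 4.4]
opening: 0.006
```

Run:
```python
from h import *; from cell import env,eyes
rep(env.state(),(75.5,1),224)
S=eyes.read_camera("side"); crop(S,250,150,110,110,5,"pics/s14.png")
```

```text
t 12.2 tip [583.1 -56.5 262.6] chg [76.   1.4] yYaw 1.826 x [ 2.3e-03 -3.0e-04 -1.0e+00] F [-0.6 -0.   4.4] q [-0.21  0.39  1.6   0.    1.15 -2.04]
  need tool shift [38.6 -0.4 -0.5] turn [0.    0.002 0.001]
```

View pics/s14.png

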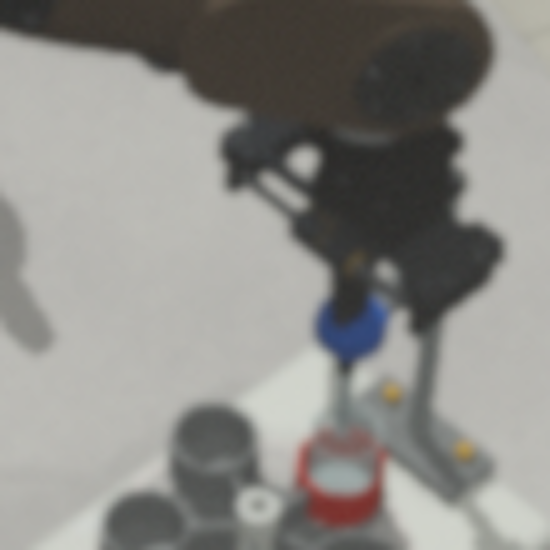

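The tip now enters the beaker centrally and the force is steady at 4.4 N. I continue.

>>> jog_arm(
  deltas=[8, 0, 0, 0, 0.002, 0.001, 0, 8, 0, 0, 0, 0, 0, 0, 8, 0, 0, 0, 0, 0, 0, 8, 0, 0, 0, 0, 0, 0],
)

```text
t: 12.75
eef_pos: [582.9, -56.5, 417.7]
tcp_rot: [-0.026, 1.57, 0.229]
ft_force: [-0.2, -0.5, 3.5]
opening: 0.005
```

>>> jog_arm(
  deltas=[4, 0, 0, 0, 0, 0, 0, 3, 0, 0, 0, 0, 0, 0],
)

```text
t: 13.0
eef_pos: [583.0, -56.5, 409.8]
tcp_rot: [1.388, 1.571, 1.643]
ft_force: [1.1, -0.2, 3.4]
opening: 0.008
```

Run:
```python
from h import *; from cell import env,eyes
rep(env.state(),(75.5,1),218)
```

```text
t 13.0 tip [583.  -56.5 219.8] chg [75.8  1.5] yYaw 1.826 x [-0.e+00  2.e-04 -1.e+00] F [ 1.1 -0.2  3.4] q [-0.21  0.43  1.65  0.    1.06 -2.04]
  need tool shift [ 1.8 -0.5 -0.3] turn [ 0.  0. -0.]
```

>>> jog_arm(
  deltas=[1.5, 0, 0, 0, 0, 0, 0, 1.5, 0, 0, 0, 0, 0, 0],
)

```text
t: 13.25
eef_pos: [582.7, -56.4, 409.3]
tcp_rot: [-0.421, 1.569, -0.166]
ft_force: [-4.6, 0.6, 19.4]
opening: 0.002
```

The force rose to 19 N, so the head is on its lower stop. I lift off straight up and look.

>>> jog_arm(
  deltas=[-5, 0, 0, 0, 0, 0, 0, -30, 0, 0, 0, 0, 0, 0, -50, 0, 0, 0, 0, 0, 0, -50, 0, 0, 0, 0, 0, 0, 0, 0, -50, 0, 0, 0, 0, 0, 0, -60, 0, 0, 0, 0, 0, 0, -60, 0, 0, 0, 0, 0, 0, 0, 0, 0, 0, 0, 0, 0, 0, 0, 0, 0, 0],
)

```text
t: 14.38
eef_pos: [413.5, -99.8, 546.8]
tcp_rot: [2.739, 1.566, 2.995]
ft_force: [0.0, 0.5, -0.7]
opening: 0.004
```

Run:
```python
from h import *; from cell import env,eyes
import pickle
rep(env.state())
d={n:eyes.read_camera(n) for n in ("top","side")}; pickle.dump(d,open("c15.pkl","wb")); T,S=d["top"],d["side"]
for z in (299,219): print("head pred side",z,proj(S,[583.3,-56.7,z]).round(1),"top",proj(T,[583.3,-56.7,z]).round(1))
for n,c in d.items():
    hsv=cv2.cvtColor(c["image"],cv2.COLOR_RGB2HSV).astype(int); b=(hsv[...,0]>105)&(hsv[...,0]<130)&(hsv[...,1]>140)
    ys,xs=np.nonzero(b[140:300,240:370]); print(n,"blue",xs.mean()+240,ys.mean()+140,len(xs))
crop(S,230,150,140,150,4,"pics/s15.png"); crop(T,230,125,140,135,4,"pics/t15.png")
for n,c in d.items(): cv2.imwrite(f"pics/{n}15f.png",cv2.cvtColor(c["image"],cv2.COLOR_RGB2BGR))
a=pickle.load(open("c11.pkl","rb"))["side"]["image"].astype(float).mean(2)
print(S["image"].astype(float).mean(2)[244:258,298:306].astype(int))
```

```text
t 14.38 tip [412.7 -99.7 356.8] chg [-99.9   2.6] yYaw 1.826 x [-4.5e-03  7.0e-04 -1.0e+00] F [ 0.   0.5 -0.7] q [-0.39  0.06  1.78 -0.    1.3  -2.22]
head pred side 299 [[319.7 205.1]] top [[299.  177.4]]
head pred side 219 [[318.2 221.4]] top [[297.5 181.5]]
top blue 297.2452830188679 181.50314465408806 159
side blue 319.24742268041234 223.23711340206185 97
[[ 86  78  84 109 143 167 177 180]
 [ 90  82  84 103 133 157 171 176]
 [102  97  98 110 125 146 159 166]
 [121 130 139 142 144 146 148 150]
 [148 166 171 171 169 166 156 146]
 [167 180 176 170 172 177 175 160]
 [176 179 166 154 159 175 183 171]
 [178 179 164 153 159 176 184 171]
 [171 182 179 173 174 180 179 159]
 [156 175 181 182 181 177 165 139]
 [137 154 164 168 166 159 143 120]
 [124 134 140 143 143 138 127 110]
 [120 125 129 132 132 128 119 104]
 [117 123 124 127 128 125 114  99]]
```

View pics/s15.png

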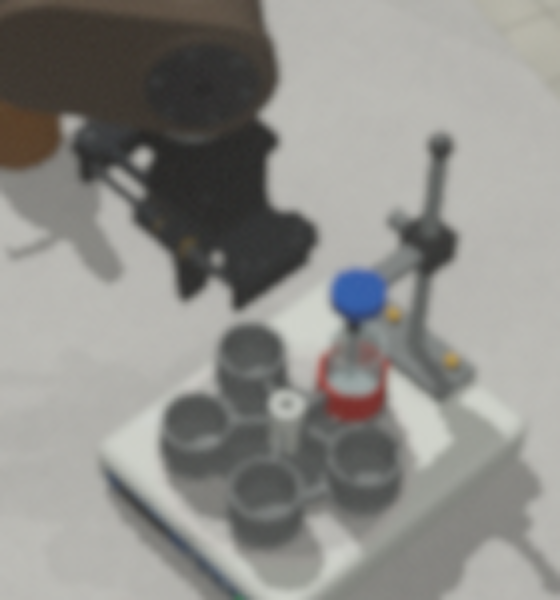

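View pics/t15.png

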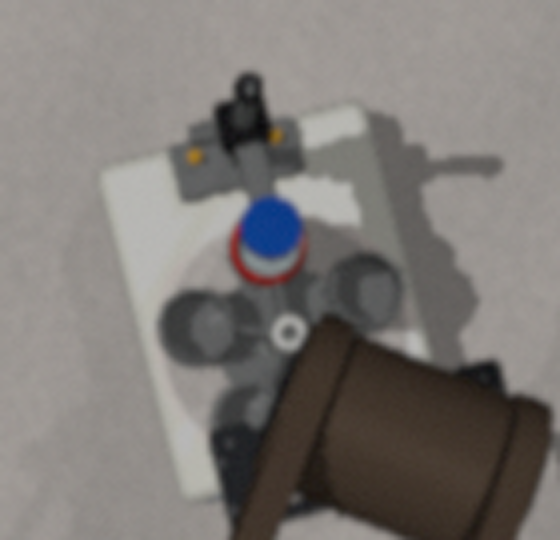

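View pics/top15f.png

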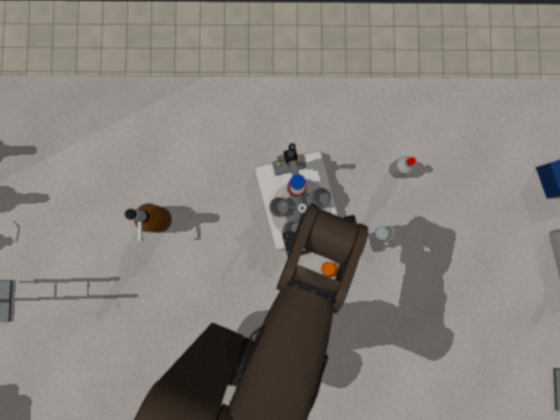

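The side view shows the head down with the electrode inside the beaker (crop (355,350)), and the beaker upright in the red holder. The blue top is at (297.2,181.5) in the top view, against (297.5,181.5) predicted for the lower stop. The hub reads the same as after the drop. The dispenser, wash bottle and spare beaker sit at their starting pixels. I hand in.

Run:
```python
from cell import env
print(env.job_done()); s=env.state(); print(s["t"],s["ft_force"])
```

```text
the job is handed in; nothing more can be done
None
the job is handed in; nothing more can be done
```

I turned the rack home and pushed the electrode head down to its stop, then handed the job in at about 14.5 s of the 51 s allowed. `job_done` reports no verdict.

- **Rack:** I put the closed fingers into two grey holders, one after the other, and turned the rack clockwise about 164° in all. It then dropped home. The hub shifted 1.4 px in the side view, which is what an 8 mm drop predicts.
- **Head:** I pushed down on the blue top with 3 to 4.5 N. The force rose to 19 N at the lower stop.
- **Last pictures:** The blue top was at (297.2, 181.5) in the top view, against (297.5, 181.5) predicted for fully down. The electrode was inside the beaker, and the beaker stood upright in the red holder. By eye, the bottles and the spare beaker had not moved, and the arm was clear of everything.

**Disagreements**
- The two cameras differed by about 3 mm when I combined them, most visibly about 5.5 mm in the hub's y.
- The side view put the blue top about 2 px lower than predicted, because the mask also took in the side of the blue holder.
- Template matching put the hub's shift at 2 to 2.5 px. I relied on the 1.4 px read from the hub's hole.

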